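Hang the slide rack on the drip stand and close the keeper

ROBOT

A 6-joint arm with a two-finger parallel gripper is mounted at the origin on the work surface. World frame = base frame: x ahead of the robot, y to its left, z up, the work surface at z = 0. Lengths are in m, angles in rad, forces in N, time in s.
With the tool pointing down it reaches from about 0.375 to 0.9 m from the base axis. Payload 3.1 kg.
Tool frame: the origin (TCP) lies midway between the tips of the shut fingers; the grasp point (between the pads) lies 19 mm behind it; z points along the fingers, y is the line along which they close (so a half turn about z gives the same grasp; the last joint's range is limited). The gripper opens to 85 mm and grips with 20 to 120 N. Pads are 22 mm wide; open, the fingers measure 114 mm over their backs; the gripper's body (76 mm by 85 mm) begins 54 mm behind the grasp point. The pads swing forward as they close: fully open they stand 13 mm farther back than shut.
Start: joints at [-1.385, 0.527, 1.433, -0, 1.181, -0.178], TCP at [0.223, -0.584, 0.231] pointing down, gripper open.
Joint ranges: [-3.08, 3.08], [-0.75, 2.2], [0.22, 2.44], [-1.43, 4.57], [0, 2.65], [-2.85, 2.85]. Speed limits (rad/s): [2.79, 2.79, 3.14, 3.14, 3.14, 3.14].

INTERFACE

Orientations are given as a unit quaternion [x, y, z, w].
In Python, from station import manip gives the robot as it stands.
- The arm moves only by the tool step_arm, never from a script. Its argument "targets" is text: rows parted by semicolons, each of 4 numbers parted by spaces: the shift along the tool's x, y, z in mm, then the turn about the tool's z in degrees. A call has 1 to 12 rows; each row is the pose to reach, as a shift and turn from the pose commanded when the call began, along the tool's axes at that moment; what a row does not reach only later rows make up. A row lasts 1/10 s, in which the tool goes at most 50 mm and 8.59 degrees, less where a joint would pass 70% of its speed; a pose out of reach is approached as far as the arm can. A call with a gripper value outside its range is refused whole. "gripper" is the closure, from 0 (fully open) to 1 (shut), set as the call begins (left out, the last holds). The fingers move at their own pace and stop on an object; "squeeze" is the grip in N (left out, the last holds). Time passes only in rows, so rows that repeat a pose let the fingers close. It gives the time, the measured TCP pose, the force, the opening and the grip force at its end, in the units of the state.
- manip.sense(): the state, without advancing time (a new reading comes with each control period).
- manip.snapshot(name): name is "scene" or "top" or "wrist"; returns the picture (480x640x3 uint8, red, green, blue); there is no depth.
- manip.get_calibration(name): a dict with "fov_y" (degrees; the focal length in pixels is half the picture's height over the tangent of half this angle, whatever the lens; pixels are square), "cx", "cy" (the principal point, pixels), "k1" (the pictures are not rectified: a ray, as slopes to the right and down, at radius r is drawn at 1 + k1 r^2 times it, then the intrinsics apply), "extrinsics" (4x4, takes a point from camera to world coordinates); the wrist camera has in their place "tool_from_camera" (4x4, takes a point from camera to tool coordinates, whose origin is the TCP and whose axes are the flange's). Camera axes: x right, y down, z forward; pixel columns grow to the right and rows downward; lengths in m; the calibration is good to about 2 mm. A picture is of the moment at which its call begins: read the wrist's pose just before it. get_calibration takes no time and is no camera call.
- manip.sign_off(): hands the job in; it is judged then, once.
Trained networks look in the newest picture that a camera, given by its name, has taken for a name from the list of things; names that differ only in an ending like _2 or _b are one class to them, and where a whole thing is asked for, a point or a joint stands for the part that bears it (a point fixed in the world has none). Each returns a list of dicts, best first, with "p" (0 to 1); they miss things now and then, are a little off and sometimes report something else, mostly with a low value. They report only what shows in the picture. A call takes as long as a camera call. They do not tell look-alikes from the thing itself.
- manip.recognise(camera, query): "position" ([column, row] in pixels, amid what is visible of it).
- manip.masks_of(camera, query): "pixels" (480x640 bool, what is visible of it) and "position" ([column, row] in pixels, amid what is visible of it).
- manip.mark_of(camera, query): "position" ([column, row] in pixels: a listed point, or the origin of a listed thing).
The state is a dict: "t": time; "q": joint angles; "qd": joint speeds; "tau": joint torques, N m; "tcp_pos": TCP position; "tool_rot": TCP orientation; "force": force on the tool from outside, world axes, zero at the start; "ft_torque": the same for the moment, N m; "finger_gap": opening from 0.0 (shut) to 1.0 (fully open); "gripper_force": force on a finger pad.
Only numpy, scipy, OpenCV 4.12 (cv2) and the standard library are available. Lean on these libraries where they do the work, as an engineer would, in place of code of your own. Each camera call takes 0.05 s, during which the arm holds its last target. There are 200 camera calls.

TASK

Hang the microscope-slide rack by the middle of its handle bar in the hook of the drip stand, so that it hangs free and level over the tray, and let go of it. Then push the hook's sliding keeper fully home, so that its fork sits in the groove of the hook's tip and the handle cannot come off. Keep the rack upright all the while, never drop it, and leave the bottles and the slide box where they stand.

Things in the scene. Friction and masses are not known exactly. Their poses are not given: they have to be found in the camera images.
- rack: Grey plastic slide rack, loose, 0.13 to 0.24 kg with its glass slides (fixed in it). Open tray 80 mm (its x) by 132 mm (its y), walls 45 mm high. Rigid bail handle: two uprights (12 x 8 mm, centred at y = +-62 mm) carry a straight bar; the opening under the bar is 85 mm high, 116 mm wide. Origin: centre of the underside, z up. Same after half a turn.
- rack_bar (a point): Middle of the rack's handle bar, 135 mm above the rack's underside. Bar 12 mm (x) by 10 mm (z), along the rack's y, free over 58 mm either side of this point. The hook's arm must pass under the middle, so grip the bar off to one side (e.g. 38 mm from the middle), fingers closing along the rack's x.
- station: Steel drip stand, fixed; origin on the work surface under the hook's seat, z up. Its hook points along its own -x (towards the robot, give or take its yaw). Tray 150 x 150 mm centred on the origin, 12 mm high. Square post at x = 85 to 105 mm carries the hook arm: level bar along x, 16 mm wide and 10 mm high, from the post to x = -32 mm, top at z = 160 mm.
- hook_seat (a point): Seat of the hook: middle of the throat, on the arm's top (station x = 0, y = 0, z = 160 mm; station's axes). Throat for the bar: x = -22 to 22 mm, open upwards while the keeper is back; there the arm is a flat saddle 32 mm wide (y), 10 mm thick. Behind it: the keeper's guide, box x = 22 to 115 mm, 27 mm wide (y), z = 150 to 188 mm. The hung bar's middle lies 5 mm above this point.
- hook_tip (a point): Top of the hook's upright tip, at station x = -27 mm, y = 0, z = 194 mm: a round pin 10 mm across standing 34 mm above the arm, with a groove 6 mm across at z = 177 to 185 mm for the keeper's fork. The rack's bar must pass over it.
- keeper (a joint): Slide of the flat aluminium keeper (6 mm thick, underside 18 mm above the arm's top), in m: 0 = fully back, throat open; 0.054 = fully home at its stop, fork in the tip's groove, throat closed. Moves along the station's -x, starts at 0 to 0.010, stays where left; 2.5 N friction, no spring. Its nose is at station x = 20 mm minus this value.
- keeper_tab (a point): Centre of the keeper's upright thumb tab, a plate 6 mm thick (x), 34 mm wide (y) and 24 mm high, z = 190 to 214 mm, 2 mm clear above the guide. Push its rear (+x) face along the station's -x. It travels with the keeper: station x = 99 mm minus the joint value. The axes are the station's.
- wash_bottle: White wash bottle with red cap and spout, loose, 64 mm diameter, 195 mm high. Bystander. Origin: centre of the underside. Spout (about 50 mm long, does not collide) along its -x.
- oil_bottle: Small amber bottle, black cap, loose, 34 mm diameter, 75 mm high. Bystander. Origin: centre of the underside.
- slide_box: Flat closed slide box, loose, 97 x 167 x 36 mm. Bystander. Origin: centre of the underside.
Mind the look-alikes: they are no part of the job. What is shaped like the rack but green is not meant.

How it is judged:
By the outcome, as a careful person would: the job done as asked, in the order asked, and still so for the second after the job is handed in, with the robot touching nothing.
It also fails if it takes over 64 s, if anything falls off the work surface, if the arm or the gripper's body presses on something with over 40 N, if the wrist force passes 120 N, or if a joint passes its speed limit or range.

## Working session

There is one attempt and no reset: what is moved stays moved. The work goes in short steps, Python scripts to look and compute and a tool call to move; the robot and the scene stay as the last step left them, time stands still between calls to the robot, and variables do not carry over. Pictures are saved under pics/ and viewed, at most 10 in all, crops included, and the job is handed in when it is done.

Besides the shell and the picture viewer there is one more tool, called after ">>>" as name(argument=value, ...) on one line, values as JSON. step_arm: Moves the arm, as the interface text tells. Its arguments: {"type":"object","properties":{"targets":{"type":"string"},"gripper":{"type":"number"},"squeeze":{"type":"number"}},"required":["targets"]}

```bash
mkdir -p pics; cat > h.py <<'E'
import numpy as np, cv2
from station import manip
from scipy.spatial.transform import Rotation as R
def cam(name):
    c=manip.get_calibration(name); f=240/np.tan(np.radians(c['fov_y'])/2)
    if 'extrinsics' in c: T=np.array(c['extrinsics'])
    else:
        s=manip.sense(); W=np.eye(4); W[:3,:3]=R.from_quat(s['tool_rot']).as_matrix(); W[:3,3]=s['tcp_pos']; T=W@np.array(c['tool_from_camera'])
    return c,f,T
def ray(name,px,C=None):
    c,f,T=C or cam(name); d=np.array([(px[0]-c['cx'])/f,(px[1]-c['cy'])/f]); u=d.copy()
    for _ in range(30): u=d/(1+c['k1']*(u@u))
    v=T[:3,:3]@np.array([u[0],u[1],1]); return T[:3,3],v/np.linalg.norm(v)
def atz(name,px,z,C=None):
    o,v=ray(name,px,C); return o+v*(z-o[2])/v[2]
def proj(name,P,C=None):
    c,f,T=C or cam(name); p=np.linalg.inv(T)@np.append(P,1); u=p[:2]/p[2]; u=u*(1+c['k1']*(u@u)); return u*f+[c['cx'],c['cy']]
def tri(obs):
    A=np.zeros((3,3));b=np.zeros(3)
    for o,v in obs:
        M=np.eye(3)-np.outer(v,v);A+=M;b+=M@o
    x=np.linalg.solve(A,b); return x,[np.linalg.norm((np.eye(3)-np.outer(v,v))@(x-o)) for o,v in obs]
def save(n,im): cv2.imwrite('pics/'+n,cv2.cvtColor(im,cv2.COLOR_RGB2BGR))
E
python3 - <<'E'
from h import *
for n in('scene','top'):
    im=manip.snapshot(n); save(n+'0.png',im)
    print(n,cam(n)[2][:3,3].round(3))
    for q in('rack','rack_bar','station','hook_seat','hook_tip','keeper_tab','wash_bottle','oil_bottle','slide_box'):
        print(q,[(np.round(d['position']).tolist(),round(d['p'],2)) for d in manip.mark_of(n,q)][:4])
E
```

```text
scene [ 1.012 -0.68   0.825]
rack [([351.0, 184.0], 0.85), ([312.0, 215.0], 0.75)]
rack_bar [([358.0, 141.0], 0.78), ([314.0, 170.0], 0.74)]
station [([257.0, 281.0], 0.91)]
hook_seat [([252.0, 228.0], 0.87)]
hook_tip [([242.0, 214.0], 0.78)]
keeper_tab [([284.0, 235.0], 0.61)]
wash_bottle [([181.0, 364.0], 0.64)]
oil_bottle [([284.0, 390.0], 0.91)]
slide_box [([374.0, 254.0], 0.89)]
top [0.467 0.065 1.349]
rack [([228.0, 288.0], 0.64), ([161.0, 273.0], 0.62)]
rack_bar [([219.0, 285.0], 0.81), ([146.0, 268.0], 0.66)]
station [([345.0, 280.0], 0.78)]
hook_seat [([352.0, 274.0], 0.83)]
hook_tip [([344.0, 289.0], 0.69)]
keeper_tab [([360.0, 236.0], 0.6), ([448.0, 280.0], 0.37)]
wash_bottle [([447.0, 282.0], 0.98)]
oil_bottle [([428.0, 199.0], 0.5)]
slide_box [([266.0, 207.0], 0.6)]
```

View pics/scene0.png

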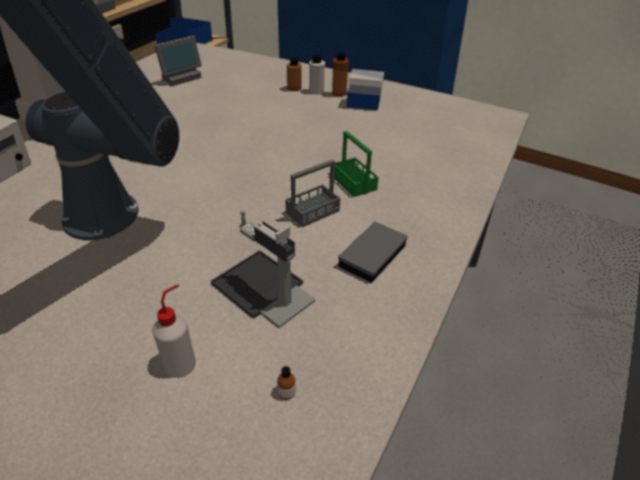

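View pics/top0.png

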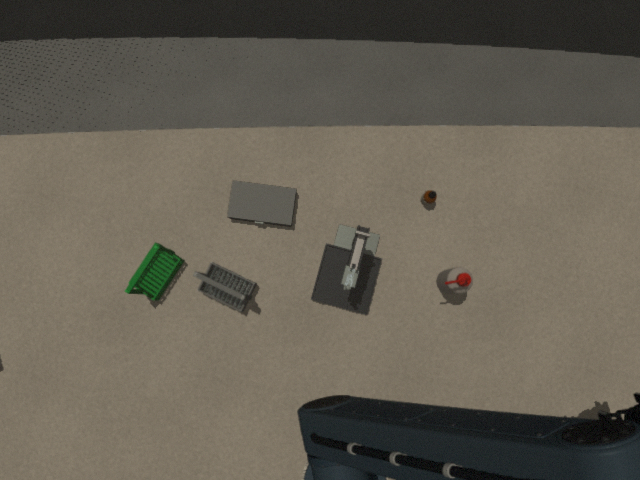

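The scene view shows two rack-shaped things. The grey rack is at scene (312,215) / top (228,288), and the green look-alike is at scene (351,184) / top (161,273). The grey one fits the description. The station is at top (345,280), with its hook pointing down the image towards the robot. The wash bottle is at top (460,280), the oil bottle at (429,198) and the slide box at (263,203). I'll confirm with a crop and measure.

```bash
python3 - <<'E'
from h import *
manip.snapshot('scene'); im=manip.snapshot('top')
save('crop0.png',cv2.resize(im[180:330,120:400],None,fx=2.8,fy=2.8,interpolation=cv2.INTER_CUBIC))
S=lambda p:ray('scene',p); T=lambda p:ray('top',p)
for n,a,b in [('rack',(312,215),(228,288)),('bar',(314,170),(219,285)),('station',(257,281),(345,280)),('seat',(252,228),(352,274)),('tip',(242,214),(344,289)),('tab',(284,235),(360,236))]:
    x,r=tri([S(a),T(b)]); print(n,x.round(3),np.round(r,3))
for n,p,z in [('rack',(228,288),0),('bar',(219,285),.135),('station',(345,280),0),('seat',(352,274),.16),('tip',(344,289),.194),('tab',(360,236),.202),('wash',(460,280),.1),('oil',(429,198),.04),('box',(263,203),.036)]:
    print(n,atz('top',p,z).round(4))
# bar ends from masks of grey rack
for q in('rack','station'):
  for m in manip.masks_of('top',q)[:2]:
    ys,xs=np.nonzero(m['pixels']); rr=cv2.minAreaRect(np.c_[xs,ys].astype(np.float32)); print(q,m['position'],m['p'],rr)
E
```

```text
rack [ 0.497  0.296 -0.018] [0. 0.]
bar [0.502 0.293 0.13 ] [0.001 0.001]
station [ 0.515 -0.009  0.002] [0.002 0.002]
seat [ 0.522 -0.016  0.166] [0. 0.]
tip [0.487 0.002 0.178] [0.001 0.001]
tab [ 0.607 -0.033  0.193] [0.002 0.002]
rack [0.4969 0.2932 0.    ]
bar [0.501  0.2915 0.135 ]
station [ 0.5142 -0.0096  0.    ]
seat [ 0.522  -0.0169  0.16  ]
tip [0.4876 0.0038 0.194 ]
tab [ 0.6039 -0.0334  0.202 ]
wash [ 0.5063 -0.2814  0.1   ]
oil [ 0.7191 -0.2271  0.04  ]
box [0.712  0.1985 0.036 ]
rack [227.1, 286.0] 0.6 ((222.30003356933594, 284.9000244140625), (62.162689208984375, 33.541019439697266), 26.56505012512207)
rack [348.8, 271.6] 0.18 ((349.26373291015625, 266.65576171875), (59.15087127685547, 84.26686096191406), 14.620874404907227)
station [351.6, 270.4] 0.89 ((349.2474060058594, 266.56549072265625), (59.90729522705078, 84.16021728515625), 14.826481819152832)
station [260.9, 202.7] 0.31 ((261.503662109375, 203.47555541992188), (67.49490356445312, 40.546390533447266), 8.530765533447266)
```

View pics/crop0.png

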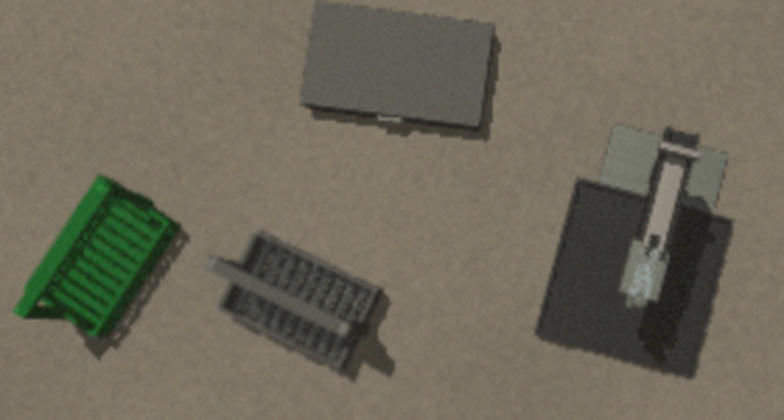

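The crop confirms it: the grey rack's bar runs from top px (197,274) to (244,297), so its yaw is about -26°. The station's yaw is about -15°. Next I'll work out the transit and the wrist view.

```bash
cat >> h.py <<'E'
def yaw_y(): # world angle (deg) of tool y
    M=R.from_quat(manip.sense()['tool_rot']).as_matrix(); return np.degrees(np.arctan2(M[1,1],M[0,1])),M
def plan(P,ydir=None):
    s=manip.sense(); a,M=yaw_y(); d=M.T@(np.array(P)-s['tcp_pos'])*1000
    t=0 if ydir is None else -((ydir-a+90)%180-90)
    print('t',round(s['t'],2),'shift',d.round(1),'turn',round(t,2),'q6',round(s['q'][5],2))
E
python3 - <<'E'
from h import *
a,M=yaw_y(); print(a,M.round(3)); print(np.array(manip.get_calibration('wrist')['tool_from_camera']).round(3))
plan((.40,-.30,.33),-25); plan((.42,0,.33),-25); plan((.47,.26,.33),-25)
print(atz('top',(196.8,274.3),.14),atz('top',(244.3,297.1),.14))
E
```

```text
-69.10001866216149 [[ 0.934  0.357 -0.   ]
 [ 0.357 -0.934 -0.   ]
 [-0.     0.    -1.   ]]
[[-0.001 -0.953 -0.302  0.077]
 [ 1.    -0.    -0.001 -0.   ]
 [ 0.001 -0.302  0.953 -0.142]
 [ 0.     0.     0.     1.   ]]
t 1.2 shift [ 266.6 -202.   -98.7] turn -44.1 q6 -0.18
t 1.2 shift [ 392.3 -475.1  -98.7] turn -44.1 q6 -0.18
t 1.2 shift [ 531.8 -700.2  -98.7] turn -44.1 q6 -0.18
[0.52617996 0.34305307 0.14      ] [0.47245903 0.23150209 0.14      ]
```

>>> step_arm(targets="40 -30 -40 -8;80 -60 -70 -16;115 -90 -99 -24;155 -120 -99 -32;190 -145 -99 -40;230 -175 -99 -44;267 -202 -99 -44;290 -245 -99 -44;310 -290 -99 -44;330 -335 -99 -44;352 -380 -99 -44;372 -425 -99 -44", gripper=0)

```text
t: 2.4
tcp_pos: [0.4184, -0.0601, 0.3306]
tool_rot: [0.844, 0.536, 0.0, 0.0]
force: [1.6, 0.0, -0.5]
finger_gap: 1.001
gripper_force: 0.0
```

```bash
python3 - <<'E'
from h import *
print(manip.sense()['tcp_pos']); plan((.40,.02,.34),-15); plan((.47,.26,.33),-25)
E
```

```text
[ 0.4183725  -0.06010136  0.33064933]
t 2.4 shift [ 64.7 -50.6  -9.4] turn -10.13 q6 0.03
t 2.4 shift [311.7 -89.2   0.6] turn -0.13 q6 0.03
```

```bash
python3 - <<'E'
from h import *
C=cam('wrist'); im=manip.snapshot('wrist'); save('w1.png',im); print(C[2][:3,3])
for q,z in(('station',0),('hook_seat',.16),('hook_tip',.194),('keeper_tab',.202)):
    for d in manip.mark_of('wrist',q)[:2]: print(q,np.round(d['position']),round(d['p'],2),atz('wrist',d['position'],z,C).round(4))
E
```

```text
[0.45060475 0.00985187 0.47303759]
station [372. 129.] 0.95 [ 0.5169 -0.0137  0.    ]
station [559. 203.] 0.58 [ 0.7253 -0.2242 -0.    ]
hook_seat [399. 124.] 0.74 [ 0.5181 -0.0118  0.16  ]
hook_tip [374. 125.] 0.6 [ 0.4917 -0.0018  0.194 ]
keeper_tab [537. 101.] 0.63 [ 0.611  -0.0379  0.202 ]
```

View pics/w1.png

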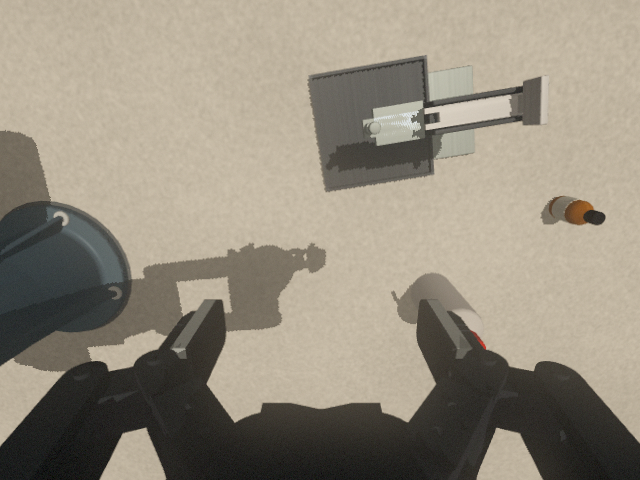

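>>> step_arm(targets="45 -13 0 0;90 -26 0 0;135 -39 0 0;180 -52 0 0;225 -64 0 0;270 -77 0 0;311 -89 0 0;311 -89 0 0;311 -89 0 0")

```text
t: 3.55
tcp_pos: [0.4708, 0.2563, 0.3297]
tool_rot: [0.844, 0.536, -0.001, 0.0]
force: [-0.5, 0.0, 0.6]
finger_gap: 0.995
gripper_force: 0.0
```

```bash
python3 - <<'E'
from h import *
C=cam('wrist'); im=manip.snapshot('wrist'); save('w2.png',im); print(C[2][:3,3],manip.sense()['tcp_pos'])
for q,z in(('rack',0),('rack_bar',.135)):
    for d in manip.mark_of('wrist',q)[:2]: print(q,np.round(d['position']),round(d['p'],2),atz('wrist',d['position'],z,C).round(4))
E
```

```text
[0.50329827 0.32639512 0.47199067] [0.47050165 0.25562636 0.32981978]
rack [294.   4.] 0.91 [0.5386 0.4781 0.    ]
rack [330. 158.] 0.77 [0.5009 0.2921 0.    ]
rack_bar [334. 166.] 0.61 [0.5017 0.2929 0.135 ]
```

View pics/w2.png

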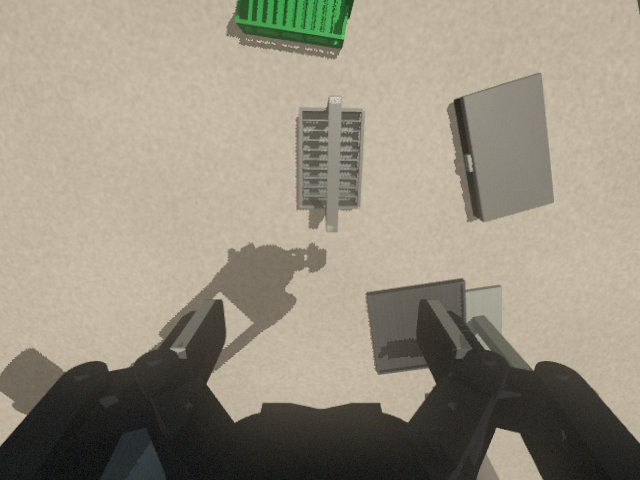

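The wrist views match the estimates. The station's pin is at (374,126) in w1, and the rack's bar runs from (335,97) to (332,231) in w2, with the green rack well off at (294,20). Now I'll refine the yaws.

```bash
python3 - <<'E'
from h import *
C=cam('wrist')
a=atz('wrist',(335,97),.14,C);b=atz('wrist',(332,231),.14,C);d=a-b
print('bar',a.round(4),b.round(4),(a+b)[:2]/2,np.linalg.norm(d),'yaw',np.degrees(np.arctan2(-d[0],d[1])))
# w1 camera pose
c,f,T=C; T1=T.copy()
M=R.from_quat([.844,.536,0,0]).as_matrix(); W=np.eye(4);W[:3,:3]=M;W[:3,3]=[.41837,-.0601,.33065]
C1=(c,f,W@np.array(c['tool_from_camera'])); print(C1[2][:3,3])
g=lambda p,z:atz('wrist',p,z,C1)[:2]
cs=[g(p,.012) for p in((310,76),(425,57),(434,174),(327,190))]
print('tray',np.round(cs,4),'ctr',np.mean(cs,0).round(4))
for i,j in((0,1),(3,2),(0,3),(1,2)):
    v=cs[j]-cs[i];print(np.linalg.norm(v).round(4),np.degrees(np.arctan2(v[1],v[0])).round(2))
print('pin',g((375,127),.194),'tabtop',g((545,77),.214),g((547,123),.214))
pc=np.mean(cs,0)
# grasp TCP: 40mm toward -y of rack? candidates, tool y along rack x
ry=d/np.linalg.norm(d); mid=(a+b)/2
for s in(38,-38): plan((*(mid+ry*s/1000)[:2],.22),np.degrees(np.arctan2(-d[0],d[1])))
E
```

```text
bar [0.5284 0.3491 0.14  ] [0.4718 0.2327 0.14  ] [0.50008834 0.29089755] 0.12939475211331244 yaw -25.972044422078973
[0.45081097 0.00979423 0.47301861]
tray [[ 0.4681  0.0792]
 [ 0.6075  0.038 ]
 [ 0.569  -0.1037]
 [ 0.4266 -0.0613]] ctr [ 0.5178 -0.012 ]
0.1454 -16.46
0.1486 -16.59
0.1465 -106.45
0.1469 -105.21
pin [ 0.4920278  -0.00374897] tabtop [ 0.61294689 -0.02259285] [ 0.60647962 -0.05411521]
t 3.7 shift [ 83.   12.3 110.1] turn 0.7 q6 0.73
t 3.7 shift [  7.   11.4 110.1] turn 0.7 q6 0.73
```

>>> step_arm(targets="42 6 0 0.7;83 12 0 0.7;83 12 45 0.7;83 12 90 0.7;83 12 125 0.7;83 12 155 0.7;83 12 180 0.7;83 12 200 0.7;83 12 214 0.7;83 12 214 0.7;83 12 214 0.7")

```text
t: 4.8
tcp_pos: [0.5166, 0.3269, 0.1169]
tool_rot: [0.847, 0.531, 0.0, 0.0]
force: [0.3, 0.2, -0.3]
finger_gap: 1.0
gripper_force: 0.0
```

>>> step_arm(targets="0 0 0 0;0 0 0 0;0 0 0 0;0 0 0 0;0 0 0 0;0 0 0 0;0 0 0 0;0 0 0 0", gripper=1, squeeze=100)

```text
t: 5.6
tcp_pos: [0.5165, 0.3277, 0.1167]
tool_rot: [0.847, 0.531, 0.001, 0.0]
force: [2.2, -0.4, 2.0]
finger_gap: 0.114
gripper_force: 97.8
```

>>> step_arm(targets="0 0 -10 0;0 0 -30 0;0 0 -55 0;0 0 -75 0;0 0 -85 0;0 0 -85 0;0 0 -85 0")

```text
t: 6.3
tcp_pos: [0.515, 0.3272, 0.2006]
tool_rot: [0.847, 0.531, -0.001, -0.0]
force: [-0.1, 0.0, -2.4]
finger_gap: 0.115
gripper_force: 97.7
```

```bash
python3 - <<'E'
from h import *
C=cam('wrist'); im=manip.snapshot('wrist'); sc=manip.snapshot('scene'); s=manip.sense(); print(s['tcp_pos'],s['force'],s['ft_torque'])
save('g1.png',np.hstack([cv2.resize(im,(400,300)),cv2.resize(sc[100:280,220:460],(400,300))]))
P=np.array(s['tcp_pos'])
for q in('rack_bar','rack'):
    for d in manip.mark_of('wrist',q)[:2]:
        print(q,np.round(d['position']),round(d['p'],2),atz('wrist',d['position'],P[2]+(.019 if q=='rack_bar' else -.116),C).round(4))
    for d in manip.mark_of('scene',q)[:2]: print('scene',q,np.round(d['position']),atz('scene',d['position'],P[2]+(.019 if q=='rack_bar' else -.116)).round(4))
E
```

```text
[0.51483027 0.32706717 0.19988816] [ 0.10586331  0.52723509 -1.49632233] [ 0.05022727 -0.03385012 -0.00559712]
rack_bar [243.   3.] 0.64 [0.5434 0.4441 0.2189]
rack_bar [320. 395.] 0.58 [0.4979 0.2932 0.2189]
scene rack_bar [358. 145.] [0.6093 0.3191 0.2189]
scene rack_bar [314. 139.] [0.5033 0.2923 0.2189]
rack [324. 274.] 0.93 [0.5007 0.2936 0.0839]
rack [276.  55.] 0.87 [0.5427 0.4578 0.0839]
scene rack [354. 185.] [0.5964 0.3449 0.0839]
scene rack [311. 186.] [0.4992 0.2848 0.0839]
```

View pics/g1.png

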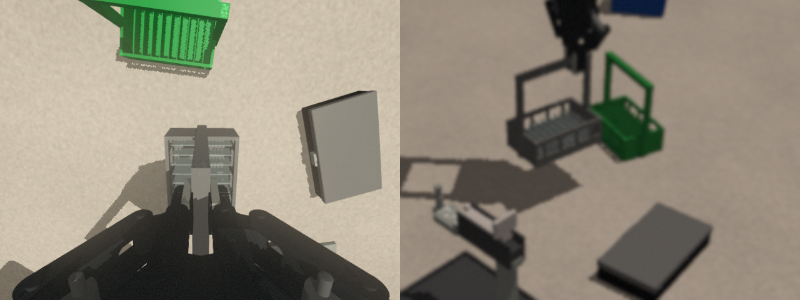

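The rack is held level, with its middle about 38 mm from the grip. Next I'll carry it to a point in front of the hook.

```bash
python3 - <<'E'
from h import *
e=atz('wrist',(323,200),.2239);print('far end dist',np.linalg.norm((e-manip.sense()['tcp_pos'])[:2]))
plan((.4278,.0536,.200),-16.2)
E
```

```text
far end dist 0.05422242580036942
t 6.6 shift [-284.6   40.2    0.7] turn -9.6 q6 0.83
```

>>> step_arm(targets="-15 2 0 -1;-45 6 0 -2;-80 11 0 -3;-115 16 0 -4;-150 21 0 -5;-185 26 0 -6.5;-220 31 0 -8;-250 35 0 -9.6;-272 38 0 -9.6;-285 40 0 -9.6;-285 40 0 -9.6;-285 40 0 -9.6")

```text
t: 7.8
tcp_pos: [0.4281, 0.0535, 0.2014]
tool_rot: [0.8, 0.6, 0.0, -0.0]
force: [0.5, 0.2, -0.8]
finger_gap: 0.117
gripper_force: 97.7
```

```bash
python3 - <<'E'
from h import *
C=cam('wrist'); im=manip.snapshot('wrist'); sc=manip.snapshot('scene'); tp=manip.snapshot('top'); s=manip.sense(); P=np.array(s['tcp_pos']); print(P,yaw_y()[0])
e=atz('wrist',(322,269),.2239,C);print('far end dist',np.linalg.norm((e-P)[:2]))
save('g2.png',np.vstack([np.hstack([cv2.resize(im,(400,300)),cv2.resize(sc[120:300,180:420],(400,300))]),cv2.resize(tp[200:350,250:450],(800,300))[:, :]]))
for n,q,z in(('wrist','hook_tip',.194),('wrist','keeper_tab',.202),('wrist','hook_seat',.16),('top','hook_tip',.194),('top','rack_bar',P[2]+.019),('scene','rack_bar',P[2]+.019),('scene','hook_tip',.194)):
    for d in manip.mark_of(n,q)[:2]: print(n,q,np.round(d['position']),round(d['p'],2),atz(n,d['position'],z).round(4))
plan((.518-.0048+.0106,-.0122+.0014+.0365,P[2]),-16.2)
E
```

```text
[0.42811246 0.05413944 0.20130765] -16.14449421258715
far end dist 0.026293892717976344
wrist hook_tip [466. 357.] 0.89 [ 0.4918 -0.0025  0.194 ]
wrist hook_seat [485. 323.] 0.56 [ 0.5168 -0.0104  0.16  ]
top hook_tip [348. 290.] 0.91 [ 0.4849 -0.0039  0.194 ]
top rack_bar [145. 268.] 0.64 [0.5363 0.4408 0.2203]
scene rack_bar [219. 186.] 0.95 [0.4215 0.0163 0.2203]
scene rack_bar [225. 238.] 0.71 [ 0.5339 -0.1195  0.2203]
scene hook_tip [284. 393.] 0.44 [ 0.7896 -0.3376  0.194 ]
t 8.3 shift [ -0.2 100.   -0. ] turn 0.03 q6 0.15
```

View pics/g2.png

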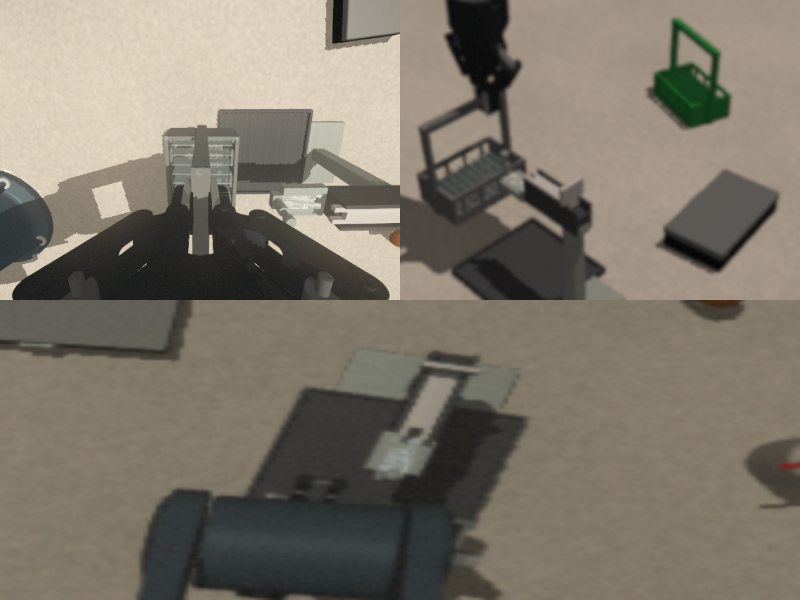

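The wrist view shows the tip pin at about (455,330), to the right of the bar, and the opening faces it. The rack is level in front of the hook. I'll advance and then lower it partway.

>>> step_arm(targets="0 10 0 0;0 25 0 0;0 45 0 0;0 65 0 0;0 83 0 0;0 95 0 0;0 100 0 0;0 100 0 0;0 100 0 0;0 100 0 0")

```text
t: 9.3
tcp_pos: [0.5228, 0.0259, 0.2012]
tool_rot: [0.8, 0.601, -0.0, -0.0]
force: [-0.5, 0.1, -2.1]
finger_gap: 0.115
gripper_force: 97.7
```

```bash
python3 - <<'E'
from h import *
C=cam('wrist'); im=manip.snapshot('wrist'); sc=manip.snapshot('scene'); s=manip.sense(); P=np.array(s['tcp_pos']); print(P,s['force'],yaw_y()[0])
save('g3.png',np.hstack([cv2.resize(im[200:480,160:480],(400,350)),cv2.resize(sc[160:300,180:340],(400,350))]))
for n,q,z in(('wrist','hook_tip',.194),('wrist','keeper_tab',.202),('scene','rack_bar',P[2]+.019),('scene','hook_tip',.194)):
    for d in manip.mark_of(n,q)[:1]: print(n,q,np.round(d['position']),round(d['p'],2),atz(n,d['position'],z).round(4))
E
```

```text
[0.52311537 0.02585901 0.20133937] [-0.90712367 -0.46652654 -1.42051262] -16.1827871717516
wrist keeper_tab [517. 364.] 0.89 [ 0.61   -0.0359  0.202 ]
scene rack_bar [360. 142.] 0.94 [0.6092 0.3311 0.2203]
scene hook_tip [242. 214.] 0.77 [ 0.4992 -0.0144  0.194 ]
```

View pics/g3.png

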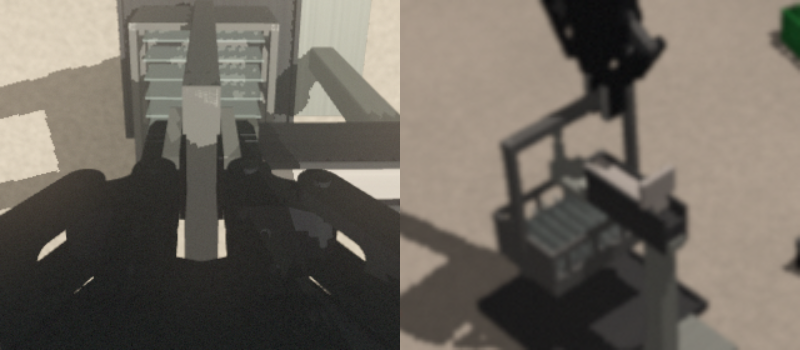

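The bar is over the throat with the arm passing under its middle. I'll lower now.

>>> step_arm(targets="0 0 8 0;0 0 18 0;0 0 28 0;0 0 36 0;0 0 42 0;0 0 46 0;0 0 48 0;0 0 48 0;0 0 48 0")

```text
t: 10.5
tcp_pos: [0.5241, 0.0256, 0.1535]
tool_rot: [0.8, 0.6, 0.0, 0.0]
force: [-0.9, 0.2, -1.3]
finger_gap: 0.12
gripper_force: 97.7
```

>>> step_arm(targets="0 0 1 0;0 0 2 0;0 0 3 0;0 0 4 0;0 0 4 0;0 0 4 0")

```text
t: 11.1
tcp_pos: [0.5238, 0.0256, 0.1493]
tool_rot: [0.8, 0.6, -0.0, -0.0]
force: [0.5, 0.8, -2.8]
finger_gap: 0.116
gripper_force: 97.7
```

>>> step_arm(targets="0 0 1 0;0 0 1 0;0 0 2 0;0 0 2 0;0 0 2 0")

```text
t: 11.6
tcp_pos: [0.5238, 0.0256, 0.1473]
tool_rot: [0.8, 0.6, -0.0, -0.0]
force: [-0.6, 0.0, -1.2]
finger_gap: 0.115
gripper_force: 97.7
```

>>> step_arm(targets="0 0 0.5 0;0 0 0.5 0;0 0 1 0;0 0 1 0;0 0 1 0")

```text
t: 12.1
tcp_pos: [0.5239, 0.0256, 0.1464]
tool_rot: [0.8, 0.6, 0.0, 0.0]
force: [0.1, -0.3, -1.5]
finger_gap: 0.116
gripper_force: 97.7
```

>>> step_arm(targets="0 0 0.5 0;0 0 1 0;0 0 1 0;0 0 1 0")

```text
t: 12.5
tcp_pos: [0.5239, 0.0256, 0.146]
tool_rot: [0.8, 0.6, 0.0, 0.0]
force: [-2.8, 0.2, 4.8]
finger_gap: 0.116
gripper_force: 98.6
```

```bash
python3 - <<'E'
from h import *
sc=manip.snapshot('scene'); s=manip.sense();print(s['force'],s['ft_torque'])
for i in range(3): manip.snapshot('scene'); print(np.round(manip.sense()['force'],2))
E
```

```text
[-1.01539609 -0.31216556  4.94264947] [ 0.03573045  0.33269122 -0.00791789]
[-1.15  0.8   4.36]
[-0.61  0.33  4.72]
[-1.59  0.2   5.33]
```

The force rose to +5 N, so the bar is seated. Releasing.

>>> step_arm(targets="0 0 0 0;0 0 0 0;0 0 0 0;0 0 0 0;0 0 0 0;0 0 0 0", gripper=0.5, squeeze=20)

```text
t: 13.3
tcp_pos: [0.5238, 0.0256, 0.1452]
tool_rot: [0.8, 0.6, -0.0, -0.0]
force: [-0.1, 0.4, -0.6]
finger_gap: 0.502
gripper_force: 0.0
```

>>> step_arm(targets="0 0 -10 0;0 0 -25 0;0 0 -50 0;0 0 -80 0;0 0 -110 0;0 0 -120 0;0 0 -120 0")

```text
t: 14.0
tcp_pos: [0.5248, 0.0255, 0.2672]
tool_rot: [0.8, 0.6, 0.002, 0.002]
force: [-0.4, -0.1, -0.2]
finger_gap: 0.498
gripper_force: 0.0
```

```bash
python3 - <<'E'
from h import *
C=cam('wrist'); im=manip.snapshot('wrist'); sc=manip.snapshot('scene'); s=manip.sense(); print(s['tcp_pos'],s['force'],s['finger_gap'])
save('g4.png',np.hstack([cv2.resize(im,(400,300)),cv2.resize(sc[170:305,180:360],(400,300))]))
for n,q,z in(('wrist','hook_tip',.194),('wrist','keeper_tab',.202),('wrist','rack_bar',.165),('scene','rack_bar',.165),('scene','keeper_tab',.202)):
    for d in manip.mark_of(n,q)[:2]: print(n,q,np.round(d['position']),round(d['p'],2),atz(n,d['position'],z).round(4))
E
```

```text
[0.52306287 0.02570682 0.2645839 ] [-0.24536535  0.28819534 -1.06499512] 0.49668079554935307
wrist hook_tip [287. 301.] 0.9 [ 0.4886 -0.0027  0.194 ]
wrist keeper_tab [464. 305.] 0.77 [ 0.6067 -0.0356  0.202 ]
wrist rack_bar [319. 283.] 0.84 [ 0.5108 -0.0082  0.165 ]
scene rack_bar [253. 228.] 0.84 [ 0.5227 -0.0128  0.165 ]
scene rack_bar [360. 141.] 0.6 [0.5683 0.4333 0.165 ]
```

View pics/g4.png

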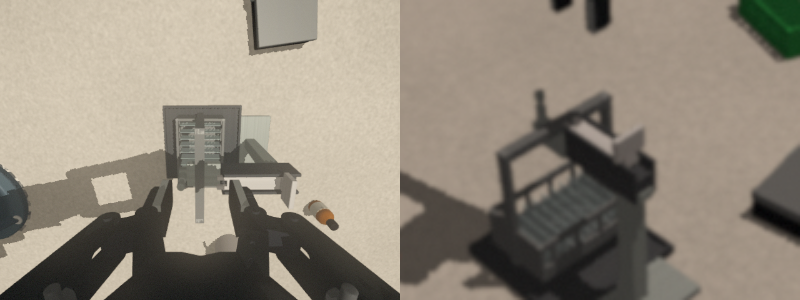

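The rack hangs level in the throat, with its bar's middle at the seat. The tab is about 95 mm behind the seat. I'll close the fingers and go behind the tab.

>>> step_arm(targets="-10 35 0 0;-20 75 0 0;-30 115 0 0;-37 137 0 0;-37 137 0 0;-37 137 0 0;-37 137 0 0", gripper=1)

```text
t: 15.05
tcp_pos: [0.6437, -0.0473, 0.2647]
tool_rot: [0.8, 0.601, -0.001, -0.001]
force: [-0.1, 0.0, 0.0]
finger_gap: -0.004
gripper_force: 0.0
```

>>> step_arm(targets="0 0 20 0;0 0 40 0;0 0 55 0;0 0 64 0;0 0 68 0;0 0 68 0;0 0 68 0")

```text
t: 15.75
tcp_pos: [0.6455, -0.0481, 0.1982]
tool_rot: [0.8, 0.601, 0.0, 0.001]
force: [0.3, 0.1, -0.6]
finger_gap: 0.001
gripper_force: 0.0
```

```bash
python3 - <<'E'
from h import *
C=cam('wrist'); im=manip.snapshot('wrist'); sc=manip.snapshot('scene'); s=manip.sense(); P=np.array(s['tcp_pos']); print(P,s['force'],s['finger_gap'],yaw_y()[0])
r=P[:2]-[.518,-.0122]; print('station xy',r@[.9603,-.279],r@[.279,.9603])
save('g5.png',np.hstack([cv2.resize(im,(400,300)),cv2.resize(sc[170:305,180:360],(400,300))]))
E
```

```text
[ 0.64561779 -0.04824226  0.19829889] [0.51221478 0.65822705 0.27673014] -0.000398223999608667 -16.195943921195624
station xy 0.13260715363844733 0.0009939759874696835
```

View pics/g5.png

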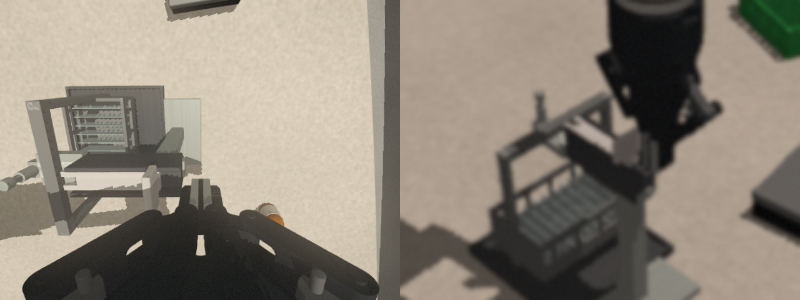

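The shut fingertips are behind the tab, which is at about (150,185) in the left half. Pushing.

>>> step_arm(targets="0 -5 0 0;0 -10 0 0;0 -15 0 0;0 -20 0 0;0 -25 0 0;0 -30 0 0;0 -35 0 0;0 -40 0 0;0 -45 0 0;0 -50 0 0;0 -55 0 0;0 -60 0 0")

```text
t: 17.05
tcp_pos: [0.5871, -0.0315, 0.1974]
tool_rot: [0.8, 0.6, 0.0, 0.0]
force: [3.1, -1.5, -0.6]
finger_gap: -0.0
gripper_force: 1.4
```

>>> step_arm(targets="0 -2 0 0;0 -4 0 0;0 -6 0 0;0 -6 0 0")

```text
t: 17.45
tcp_pos: [0.5813, -0.0298, 0.1974]
tool_rot: [0.8, 0.6, -0.0, -0.0]
force: [0.6, -2.1, 0.1]
finger_gap: 0.0
gripper_force: 0.8
```

>>> step_arm(targets="0 -1 0 0;0 -2 0 0;0 -3 0 0;0 -3 0 0")

```text
t: 17.85
tcp_pos: [0.5787, -0.029, 0.1974]
tool_rot: [0.8, 0.6, -0.0, 0.0]
force: [1.4, -2.1, 0.2]
finger_gap: 0.001
gripper_force: 1.1
```

>>> step_arm(targets="0 -1 0 0;0 -2 0 0;0 -2 0 0")

```text
t: 18.15
tcp_pos: [0.5775, -0.0286, 0.1974]
tool_rot: [0.8, 0.6, 0.0, 0.001]
force: [2.6, -3.7, -1.2]
finger_gap: -0.001
gripper_force: 2.1
```

>>> step_arm(targets="0 -1 0 0;0 -2 0 0;0 -2 0 0;0 -2 0 0")

```text
t: 18.55
tcp_pos: [0.5774, -0.0287, 0.1976]
tool_rot: [0.8, 0.6, 0.002, 0.002]
force: [6.0, -3.9, -2.4]
finger_gap: -0.002
gripper_force: 3.8
```

>>> step_arm(targets="0 -1 0 0;0 -2 0 0;0 -2 0 0;0 -2 0 0")

```text
t: 18.95
tcp_pos: [0.5773, -0.0286, 0.1977]
tool_rot: [0.8, 0.6, 0.003, 0.004]
force: [9.9, -4.6, -4.9]
finger_gap: 0.001
gripper_force: 5.4
```

The tool has stopped at station x ≈ 61.5 mm (62.5 expected when home), with the force rising to about 11 N. I'll back off, lift and look.

>>> step_arm(targets="0 4 0 0;0 15 0 0;0 30 0 0;0 40 -15 0;0 50 -50 0;0 50 -90 0;0 50 -100 0;0 50 -100 0")

```text
t: 19.75
tcp_pos: [0.6214, -0.0407, 0.299]
tool_rot: [0.8, 0.601, 0.001, 0.0]
force: [0.2, 0.3, -0.8]
finger_gap: -0.001
gripper_force: 0.0
```

```bash
python3 - <<'E'
from h import *
C=cam('wrist'); im=manip.snapshot('wrist'); sc=manip.snapshot('scene'); s=manip.sense(); print(s['t'],s['tcp_pos'],s['force'])
save('g6.png',np.hstack([cv2.resize(im[150:450,0:320],(400,375)),cv2.resize(sc[180:292,200:320],(400,375),interpolation=cv2.INTER_CUBIC)]))
for n,q,z in(('wrist','hook_tip',.194),('wrist','keeper_tab',.202),('wrist','rack_bar',.165),('scene','keeper_tab',.202),('scene','hook_tip',.194)):
    for d in manip.mark_of(n,q)[:1]:
        p=atz(n,d['position'],z)[:2]-[.518,-.0122]; print(n,q,np.round(d['position']),round(d['p'],2),'station xy',round(p@[.9603,-.279],4),round(p@[.279,.9603],4))
E
```

```text
19.85 [ 0.61965981 -0.04047313  0.29580778] [ 0.07496308 -0.61214011 -0.3775727 ]
wrist hook_tip [151. 239.] 0.57 station xy -0.0276 0.001
wrist keeper_tab [236. 242.] 0.55 station xy 0.0414 0.0013
wrist rack_bar [192. 228.] 0.55 station xy -0.0055 0.0012
scene keeper_tab [264. 220.] 0.78 station xy 0.0397 0.0034
scene hook_tip [242. 212.] 0.81 station xy -0.0233 -0.004
```

View pics/g6.png

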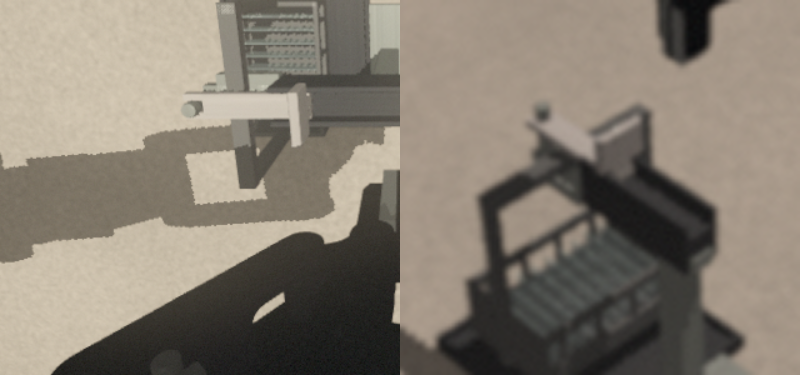

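The keeper spans the throat up to the pin, with the pin at about (190,108) in the left half. The tab is about 69 mm from the tip (72 expected when home), and the rack hangs level inside. Handing in.

```bash
python3 -c "
from station import manip
print(manip.sign_off())"
```

```text
the job is handed in; nothing more can be done
None
```

The grey rack hangs level and free by the middle of its bar in the hook, released, and the keeper was pushed to its stop (about 11 N); handed in at about 20 s, verdict not shown, and I viewed 11 pictures, one over the limit of 10.

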